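# Check a sprung tilt mount against its two tabs

### The job

Check the spring return of the tilt mount, with the fingertips: press down on the orange corner pad until the pointer stands at the orange tab, keep it there for about a second without going past the tab, and release it so that the plate springs back level. Then do the same with the blue pad and the blue tab, and finish clear with the plate level. Move the pointer only by pressing the pads; do not grasp, lift or shift anything, neither the tabs, the ring lying on the plate nor the other things around.

Things in the scene. Friction and masses are not known exactly. Their poses are not given: they have to be found in the camera images.
- mount: tilt mount: grey base 190 (its x) x 210 (y) x 16 mm, bolted down; origin: centre of its underside. Its +x points away from the robot (turned up to 0.45 rad), +y to the robot's left. Over it a black plate 150 x 180 x 10 mm rocks about a level axis along the base's x, 60 mm above the table over its centre. White scale board along the far side: 140 mm wide, 6 thick, at x = +75, top 255 mm up
- rocker (a joint): tilt of the rocking plate in rad, 0 = level; positive when the orange pad (left) goes down, negative when the blue pad (right) goes down; stops at +-0.28. Springs return it to level: 2.8 N m/rad, that is about 3.5 N on a pad at the smallest and 8 N at the largest tilt needed
- orange_pad (a point): orange round pad, 32 mm across, 8 mm high, on the plate's near left corner; point: centre of its top face, which lies 73 mm above the table when level, at x = -55, y = +70 mm in the mount's frame. Press down on it: the pad sinks about 3.5 mm for each 10 mm that the pointer tip moves left (towards +y of the mount)
- blue_pad (a point): blue round pad, the same, on the near right corner at x = -55, y = -70 mm in the mount's frame; pressing it moves the pointer tip right
- pointer_tip (a point): top of the slim upright pointer (8 mm wide, red end 6 mm wide), which stands on the middle of the plate's far edge, x = +88 mm in the mount's frame, and leans with the plate towards the pressed pad, sweeping past the far face of the scale board. The tip is 200 mm above the rocking axis, 260 mm above the table when upright, and moves 2 mm sideways per 0.01 rad
- orange_mark (a point): middle of the orange tab (12 x 12 x 12 mm) on top of the scale board, 18 to 39 mm left of its middle; axes as the mount's. The pointer is at the tab when pointer_tip and this point have the same y in the mount's frame
- blue_mark (a point): middle of the blue tab, the same, 18 to 39 mm right of the board's middle
- setting_ring: steel setting ring, 52 mm outside, 32 mm bore, 18 mm high, loose on the rocking plate's top; origin: centre of its underside. It rides there during the presses and stays there
- v_block: dark steel V-block 60 x 40 x 40 mm standing left of the mount; origin: centre of its underside. Bystander
- plug_gauge: steel plug gauge standing upright right of the mount, 28 mm thick, 70 mm high; origin: centre of its underside. Bystander
- screw_jar: jar with black cap, 56 mm thick, 70 mm high, upright; origin: centre of its underside. Bystander
- marker: white marker pen with green cap, lying, 125 x 13 x 13 mm; origin: centre of its underside. Bystander
- gauge_block: steel gauge block 50 x 35 x 20 mm, lying; origin: centre of its underside. Bystander
- hex_standoff: steel hexagon standoff 24 mm across flats, 50 mm long, lying; origin: centre of its underside. Bystander

How it is judged:
By the outcome, as a careful person would: the job done as asked, in the order asked, and still so for the second after the job is handed in, with the robot touching nothing.
It also fails if it takes over 48 s, if anything falls off the work surface, if the arm or the gripper's body presses on something with over 40 N, if the wrist force passes 120 N, or if a joint passes its speed limit or range.

### The arm

A 6-joint arm with a two-finger parallel gripper is mounted at the origin on the work surface. World frame = base frame: x ahead of the robot, y to its left, z up, the work surface at z = 0. Lengths are in m, angles in rad, forces in N, time in s.
With the tool pointing down it reaches from about 0.35 to 0.975 m from the base axis. Payload 4.9 kg.
Tool frame: the origin (TCP) lies between the finger pads; the fingertips stand 25 mm ahead of it and the grasp point (between the pads) lies 6 mm ahead of it (manip.tcp_to_tips is the z of the fingertips in the tool frame, in m); z points along the fingers, y is the line along which they close (so a half turn about z gives the same grasp; the last joint's range is limited). The gripper opens to 85 mm and grips with 20 to 120 N. Pads are 22 mm wide; open, the fingers measure 114 mm over their backs; the gripper's body (76 mm by 85 mm) begins 54 mm behind the grasp point. The pads swing forward as they close: fully open they stand 13 mm farther back than shut.
Start: joints at [1.142, 0.053, 1.613, -0, 1.476, -0.119], TCP at [0.191, 0.595, 0.256] pointing down, gripper open.
Joint ranges: [-3.01, 3.01], [-1.01, 2.22], [0.06, 2.58], [-1.02, 4.17], [0.09, 2.62], [-3.14, 3.14]. Speed limits (rad/s): [2.57, 2.57, 3.14, 3.14, 3.14, 3.14].

### API

Orientations are given as a unit quaternion [w, x, y, z].
In Python, from plant import manip gives the robot as it stands. The module is installed in compiled form; this text tells all that it offers.
- The arm moves only by the tool arm_command, never from a script. Its argument "moves" is a list of rows, each a list of 3 entries, a list of its own where there are three numbers: the opening, from -1 (shut) to 1 (fully open), then the shift along the tool's x, y, z in units of 0.15 m (1.0 is 0.15 m), then the turn about the tool's z in units of 2 pi rad (1.0 is 2 pi rad). A call has 1 to 20 rows; each row is the pose to reach, as a shift and turn from the pose commanded when the call began, along the tool's axes at that moment, turning the shorter way round; what a row does not reach only later rows make up. A row lasts 1/12 s, in which the tool goes at most 41.7 mm and 7.16 degrees, less where a joint would pass 70% of its speed; a pose out of reach is approached as far as the arm can. A call with a number of a shift or a turn outside -1 to 1 is refused whole. A call with a gripper value outside its range is refused whole. The fingers move at their own pace and stop on an object; the grip force is fixed at half the most. Time passes only in rows, so rows that repeat a pose let the fingers close. It gives the time, the measured TCP pose, the force, the opening and the grip force at its end, in the units of the state.
- manip.state(): the state, without advancing time (a new reading comes with each control period).
- manip.grab_frame(name): name is "scene" or "top"; returns a dict with "frame" (384x512x3 uint8, red, green, blue), "fx", "fy", "cx", "cy" (pixels), "k1" (the pictures are not rectified: a ray, as slopes to the right and down, at radius r is drawn at 1 + k1 r^2 times it, then the intrinsics apply), "R" (3x3) and "t" (3): a world point X has camera coordinates R X + t. Camera axes: x right, y down, z forward; pixel columns grow to the right and rows downward; lengths in m; the calibration is good to about 2 mm. A picture is of the moment at which its call begins. There is no depth.
- manip.job_done(): hands the job in; it is judged then, once.
Trained networks look in a picture, given as the dict that the camera call returned (one of the last four; its "shot" number tells which), for a name from the list of things; names that differ only in an ending like _2 or _b are one class to them, and where a whole thing is asked for, a point or a joint stands for the part that bears it (a point fixed in the world has none). Each returns a list of dicts, best first, with "confidence" (0 to 1); they miss things now and then, are a little off and sometimes report something else, mostly with a low value. They report only what shows in the picture. A call takes as long as a camera call.
- manip.search_frame(picture, target): "extent" ([left, top, right, bottom] in pixels, round what is visible of it).
The state is a dict: "time": time; "joint_pos": joint angles; "joint_vel": joint speeds; "joint_efforts": joint torques, N m; "tool_pos": TCP position; "tool_rot": TCP orientation; "contact_force": force on the tool from outside, world axes, zero at the start; "ft_torque": the same for the moment, N m; "gripper_width": opening from 0.0 (shut) to 1.0 (fully open); "grasp_force": force on a finger pad.
Only numpy, scipy, OpenCV 4.12 (cv2) and the standard library are available. Lean on these libraries where they do the work, as an engineer would, in place of code of your own. Each camera call takes 0.05 s, during which the arm holds its last target. There are 200 camera calls.

## Working session

There is one attempt and no reset: what is moved stays moved. The work goes in short steps, Python scripts to look and compute and a tool call to move; the robot and the scene stay as the last step left them, time stands still between calls to the robot, and variables do not carry over. Pictures are saved under pics/ and viewed, at most 10 in all, crops included, and the job is handed in when it is done.

Besides the shell and the picture viewer there is one more tool, called after "Call:" by a JSON object that holds its "api" and its "payload". arm_command: Moves the arm, as the interface text tells. Shifts and turns lie within -1 to 1; 1 stands for 0.15 m of shift or 2 pi rad of turn. Its arguments: {"type":"object","properties":{"moves":{"type":"array"}},"required":["moves"]}

```bash
mkdir -p pics
cat > h.py <<'E'
import numpy as np, cv2
from plant import manip
def grab(n, save=None):
    p=manip.grab_frame(n)
    if save: cv2.imwrite('pics/'+save, cv2.cvtColor(p['frame'],cv2.COLOR_RGB2BGR))
    return p
def cam(p):
    K=np.array([[p['fx'],0,p['cx']],[0,p['fy'],p['cy']],[0,0,1.]]); d=np.array([p['k1'],0,0,0,0.])
    return K,d
def proj(p,X):
    K,d=cam(p); X=np.atleast_2d(np.float64(X))
    return cv2.projectPoints(X,cv2.Rodrigues(np.array(p['R']))[0],np.float64(p['t']),K,d)[0].reshape(-1,2)
def ray(p,uv):
    K,d=cam(p); s=cv2.undistortPoints(np.float64([[uv]]),K,d)[0,0]
    R=np.array(p['R']); return -R.T@np.array(p['t']), R.T@np.array([s[0],s[1],1.])
def atz(p,uv,z):
    c,v=ray(p,uv); return c+v*(z-c[2])/v[2]
E
python3 - <<'E'
from h import *
s=manip.state(); print(s, manip.tcp_to_tips)
for n in ('scene','top'):
    p=grab(n,n+'0.png'); print(n,p['fx'],p['k1'],-np.array(p['R']).T@p['t'])
    for t in ('mount','orange_pad','blue_pad','orange_mark','blue_mark','pointer_tip','setting_ring','v_block','plug_gauge','screw_jar'):
        r=manip.search_frame(p,t)
        for q in r[:2]: print(t,np.round(q['extent'],1),round(q['confidence'],2))
E
```

```text
{'time': 0.0, 'joint_pos': array([ 1.14199169e+00,  5.33985553e-02,  1.61431681e+00,  1.06241345e-05,
        1.47602037e+00, -1.18998458e-01]), 'joint_vel': array([ 0.00075   , -0.00169246,  0.00036599, -0.00133048,  0.00018654,
        0.00021417]), 'joint_efforts': array([-4.71520798e-04, -3.93687379e+01, -3.70174813e+01, -1.75153973e-04,
        6.99718090e-03, -4.64457145e-06]), 'tool_pos': array([0.19029728, 0.59471054, 0.25502351]), 'tool_rot': array([-2.94931057e-04,  1.54284766e-01,  9.88025841e-01, -1.03016604e-03]), 'contact_force': array([-0.18324148,  0.64339301,  0.12582355]), 'ft_torque': array([ 0.0732851 , -0.02389906,  0.00662591]), 'grasp_force': 0.0, 'gripper_width': 0.9980092143161623} 0.025
scene 368.30378152519125 0.020330867428525173 [1.42894992 0.50569469 0.83519937]
mount [231.1 199.1 315.1 287.2] 0.96
orange_pad [239.3 218.  310.  267.8] 0.7
blue_pad [241.1 205.3 311.7 272.1] 0.81
blue_pad [251.6 199.  258.  211.3] 0.38
blue_mark [252.1 200.2 256.7 206.6] 0.5
pointer_tip [249.6 219.3 310.3 268.3] 0.97
setting_ring [226.8 230.  235.8 246.3] 0.49
setting_ring [270.7 236.3 284.7 250.9] 0.43
plug_gauge [225.6 226.6 235.7 246.3] 0.42
screw_jar [368.8 236.2 390.1 262. ] 0.76
top 354.8633448160777 -0.04515798254841047 [ 0.44553133 -0.01390143  1.17192568]
mount [190.  133.9 258.5 209.9] 0.57
orange_pad [191.9 148.  249.  200.2] 0.84
orange_pad [379.8 159.2 392.9 192.2] 0.52
blue_pad [187.8 149.  252.1 201.6] 0.9
orange_mark [272.4 167.1 278.5 179.9] 0.2
pointer_tip [190.3 131.1 254.  204. ] 0.88
setting_ring [207.6 167.5 227.4 182.1] 0.58
setting_ring [191.  132.2 248.6 202.8] 0.27
v_block [156.3 162.7 173.5 183.6] 0.71
plug_gauge [270.6 170.3 277.7 179. ] 0.6
screw_jar [115.3 222.9 141.3 242.6] 0.73
```

Run:
```python
import cv2
a=cv2.imread('pics/scene0.png'); b=cv2.imread('pics/top0.png')
cv2.imwrite('pics/s1.png',cv2.resize(a[180:300,210:340],None,fx=6,fy=5,interpolation=cv2.INTER_CUBIC)[:600,:780])
cv2.imwrite('pics/t1.png',cv2.resize(b[115:225,145:285],None,fx=5,fy=5,interpolation=cv2.INTER_CUBIC))
```

```text
(no output)
```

View pics/s1.png

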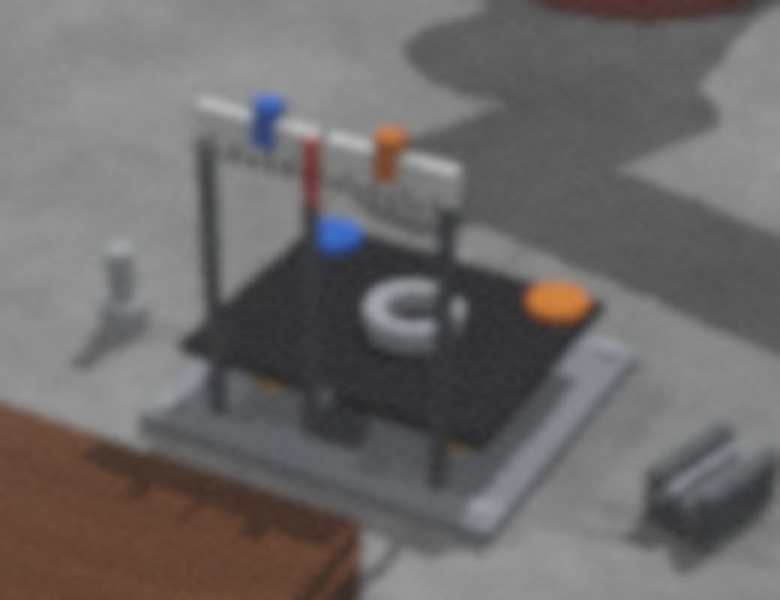

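View pics/t1.png

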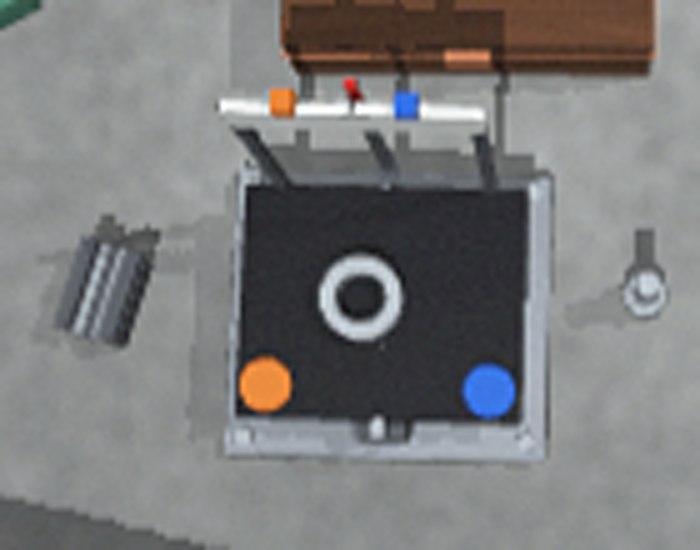

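View pics/scene0.png

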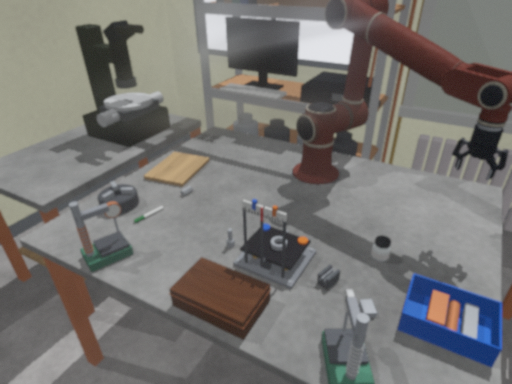

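The scene view shows the mount with its pointer upright at the board's middle and both tabs up on the board. In the top crop (5x) the orange pad is at (265,384) and the blue pad at (488,390). The orange tab is at (283,102), the blue tab at (406,105) and the red pointer end at (352,90). Next I'll fit the mount pose from colour blobs.

```bash
cat >> h.py <<'E'
from scipy.optimize import least_squares
from scipy.spatial import ConvexHull
ROI={'top':(145,115,285,225),'scene':(210,180,340,300)}
def blob(p,n,col):
    x0,y0,x1,y1=ROI[n]; f=p['frame'][y0:y1,x0:x1]
    hsv=cv2.cvtColor(f,cv2.COLOR_RGB2HSV); H,S,V=[hsv[...,i].astype(int) for i in range(3)]
    m={'o':(H>=9)&(H<=20)&(S>150)&(V>120),'b':(H>=103)&(H<=122)&(S>120)&(V>90),'r':((H<6)|(H>172))&(S>120)&(V>90)}[col]
    k,l,st,c=cv2.connectedComponentsWithStats(m.astype(np.uint8),connectivity=8)
    return sorted([(int(st[i,4]),*np.round(c[i]+[x0,y0],2)) for i in range(1,k) if st[i,4]>=4],reverse=True)
def T(pose,P):
    x,y,a=pose; P=np.atleast_2d(P); c,s=np.cos(a),np.sin(a)
    return np.c_[x+c*P[:,0]-s*P[:,1], y+s*P[:,0]+c*P[:,1], P[:,2]]
def hull_c(uv):
    return cv2.moments(np.float32(uv[ConvexHull(uv).vertices]))
def cen(p,pts):
    m=hull_c(proj(p,pts)); return np.array([m['m10'],m['m01']])/m['m00']
E
python3 - <<'E'
from h import *
for n in ('top','scene'):
    for k in range(2):
        p=grab(n)
        print(n,{c:blob(p,n,c)[:5] for c in 'obr'})
E
```

```text
top {'o': [(91, np.float64(197.52), np.float64(191.32)), (25, np.float64(201.0), np.float64(135.0))], 'b': [(100, np.float64(242.22), np.float64(192.79)), (25, np.float64(225.64), np.float64(135.52))], 'r': [(6, np.float64(214.83), np.float64(132.0))]}
top {'o': [(91, np.float64(197.52), np.float64(191.32)), (25, np.float64(201.0), np.float64(135.0))], 'b': [(99, np.float64(242.23), np.float64(192.85)), (25, np.float64(225.64), np.float64(135.52))], 'r': [(6, np.float64(214.83), np.float64(132.0))]}
scene {'o': [(53, np.float64(302.42), np.float64(240.45)), (8, np.float64(274.62), np.float64(208.25))], 'b': [(44, np.float64(265.7), np.float64(227.05)), (22, np.float64(253.91), np.float64(203.23))], 'r': []}
scene {'o': [(53, np.float64(302.42), np.float64(240.45)), (9, np.float64(274.78), np.float64(208.11))], 'b': [(44, np.float64(265.82), np.float64(227.05)), (20, np.float64(253.85), np.float64(203.0))], 'r': []}
```

```bash
cat >> h.py <<'E'
def soft(p,uv,col,r):
    """colour-weighted centroid near uv"""
    u,v=np.round(uv).astype(int); f=p['frame'][v-r:v+r+1,u-r:u+r+1].astype(float)
    R,G,B=f[...,0],f[...,1],f[...,2]
    w={'o':R-B,'b':B-R,'r':R-np.maximum(G,B)}[col]; w=np.clip(w-0.15*w.max(),0,None)
    yy,xx=np.mgrid[v-r:v+r+1,u-r:u+r+1]
    return np.array([(w*xx).sum(),(w*yy).sum()])/w.sum()
th=np.linspace(0,2*np.pi,24,endpoint=False)
def pad(s,z0=.065): 
    return np.vstack([np.c_[-.055+.016*np.cos(th),s*.07+.016*np.sin(th),0*th+z] for z in (z0,.073)])
def cube(y,zl=.255): return np.array([[.075+i*.006,y+j*.006,z] for i in (-1,1) for j in (-1,1) for z in (zl,.267)])
E
python3 - <<'E'
from h import *
P={n:grab(n) for n in ('top','scene')}
O={'top':dict(op=(197.5,191.3,'o',8),bp=(242.2,192.8,'b',8),om=(201,135,'o',4),bm=(225.6,135.5,'b',4)),
 'scene':dict(op=(302.4,240.4,'o',8),bp=(265.8,227,'b',8),om=(274.7,208.1,'o',6),bm=(253.9,203.1,'b',6))}
M={n:{k:soft(P[n],v[:2],v[2],v[3]) for k,v in O[n].items()} for n in O}
print(M)
def res(q,use,off):
    r=[]
    for n in use:
        o=q[5:7] if (off and n=='scene') else 0
        for k,g in (('op',pad(1)),('bp',pad(-1)),('om',cube(q[3])),('bm',cube(q[4]))):
            w=np.array([1,0.1 if (n=='scene' and k[1]=='m') else 1])
            r.append((cen(P[n],T(q[:3],g))+o-M[n][k])*w)
    return np.ravel(r)
for use,off in ((['top'],0),(['scene'],0),(['top','scene'],0),(['top','scene'],1)):
    s=least_squares(res,[.45,.05,-.05,.03,-.03,0,0],args=(use,off),x_scale=.01)
    print(use,off,np.round(s.x,4)); print(np.round(s.fun.reshape(-1,2),2).tolist())
E
```

```text
{'top': {'op': array([197.5551668 , 191.45593107]), 'bp': array([242.35096131, 192.74837153]), 'om': array([200.89388148, 134.93023585]), 'bm': array([225.65833995, 135.44726073])}, 'scene': {'op': array([302.35841056, 239.96478517]), 'bp': array([265.86574859, 226.66931345]), 'om': array([274.36521103, 208.7361262 ]), 'bm': array([253.89235955, 202.53752809])}}
['top'] 0 [ 0.6125  0.0992 -0.0783  0.0431 -0.0232  0.      0.    ]
[[0.24, -1.3], [-0.03, 1.05], [-0.15, -0.63], [0.14, 0.81]]
['scene'] 0 [ 0.6069  0.1033 -0.0035  0.0269 -0.0319  0.      0.    ]
[[0.63, -0.97], [-0.85, -0.34], [-0.94, -0.23], [0.98, -0.17]]
['top', 'scene'] 0 [ 0.6116  0.1079  0.0449  0.023  -0.0401  0.      0.    ]
[[-0.49, 1.75], [-0.58, -1.38], [0.6, 1.27], [-0.25, -0.26], [1.01, -0.56], [-1.46, 1.13], [-0.11, -0.12], [-0.12, -0.06]]
['top', 'scene'] 1 [ 0.614   0.1077  0.0537  0.0235 -0.0423  1.505  -1.9577]
[[-0.23, 1.17], [-0.34, -2.36], [0.29, 0.47], [0.46, -1.32], [2.06, -2.27], [-0.57, -0.4], [1.31, -0.27], [0.31, -0.22]]
```

```bash
cat >> h.py <<'E'
def cen(p,pts):
    uv=proj(p,pts); h=uv[ConvexHull(uv).vertices]; o=h.mean(0); a=h-o; b=np.roll(a,-1,0)
    c=a[:,0]*b[:,1]-a[:,1]*b[:,0]
    return o+((a+b)*c[:,None]).sum(0)/(3*c.sum())
E
cat > fit.py <<'E'
from h import *
P={n:grab(n) for n in ('top','scene')}
O={'top':dict(op=(197.5,191.3,'o',8),bp=(242.2,192.8,'b',8),om=(201,135,'o',4),bm=(225.6,135.5,'b',4)),
 'scene':dict(op=(302.4,240.4,'o',8),bp=(265.8,227,'b',8),om=(274.7,208.1,'o',6),bm=(253.9,203.1,'b',6))}
M={n:{k:soft(P[n],v[:2],v[2],v[3]) for k,v in O[n].items()} for n in O}
def res(q,use,off):
    r=[]
    for n in use:
        o=q[5:7] if (off and n=='scene') else 0
        for k,g in (('op',pad(1)),('bp',pad(-1)),('om',cube(q[3])),('bm',cube(q[4]))):
            w=np.array([1,0.1 if (n=='scene' and k[1]=='m') else 1])
            r.append((cen(P[n],T(q[:3],g))+o-M[n][k])*w)
    return np.ravel(r)
for use,off in ((['top'],0),(['scene'],0),(['top','scene'],0),(['top','scene'],1)):
    s=least_squares(res,[.6,.1,0.01,.03,-.03,0.1,0.1],args=(use,off),x_scale=[.1,.1,.1,.1,.1,1,1],diff_step=1e-4)
    print(use,off,np.round(s.x,4)); print(np.round(s.fun.reshape(-1,2),2).tolist())
E
python3 fit.py
```

```text
['top'] 0 [ 0.6128  0.1025 -0.0246  0.0353 -0.03    0.1     0.1   ]
[[0.06, -0.16], [-0.05, -0.21], [-0.0, 0.1], [-0.01, 0.21]]
['scene'] 0 [ 0.6096  0.1022 -0.0525  0.0369 -0.0297  0.1     0.1   ]
[[0.29, 0.25], [-0.31, -0.29], [0.0, -0.1], [0.01, -0.17]]
['top', 'scene'] 0 [ 0.6123  0.1029 -0.0318  0.0355 -0.03    0.1     0.1   ]
[[-0.22, -0.15], [-0.33, 0.12], [-0.03, 0.21], [0.0, 0.5], [0.04, 0.42], [-1.01, 0.32], [-0.03, -0.05], [0.03, -0.09]]
['top', 'scene'] 1 [ 0.6128  0.1025 -0.0316  0.0354 -0.0301  0.4553 -0.4145]
[[-0.09, -0.32], [-0.2, -0.06], [0.15, 0.01], [0.18, 0.29], [0.31, 0.06], [-0.74, -0.04], [0.18, -0.09], [0.24, -0.13]]
```

Call:
{"api": "arm_command", "payload": {"moves": [[-1,[-0.3,-0.18,0],0.02],[-1,[-0.6,-0.36,0],0.04],[-1,[-0.9,-0.54,0],0.06],[-1,[-1,-0.6,0],0.08],[-1,[-1,-0.6,0],0.1],[-1,[-1,-0.6,0],0.12],[-1,[-1,-0.6,0],0.14],[-1,[-1,-0.6,0],0.16],[-1,[-1,-0.6,0],0.18],[-1,[-1,-0.6,0],0.2],[-1,[-1,-0.6,0],0.2055],[-1,[-1,-0.6,0],0.2055]]}}

```text
time: 2.5
tool_pos: [0.306, 0.4638, 0.2564]
tool_rot: [-0.0, 0.718, 0.696, 0.0]
contact_force: [-0.3, 1.1, 0.1]
gripper_width: -0.002
grasp_force: 0.0
```

Call:
{"api": "arm_command", "payload": {"moves": [[-1,[-0.2,0.19,0],0],[-1,[-0.4,0.376,0],0],[-1,[-0.6,0.564,0],0],[-1,[-0.8,0.752,0],0],[-1,[-0.932,0.876,0],0]]}}

```text
time: 2.92
tool_pos: [0.4348, 0.3176, 0.2565]
tool_rot: [0.001, 0.718, 0.696, 0.0]
contact_force: [-0.1, 1.0, -0.2]
gripper_width: -0.0
grasp_force: 0.0
```

Call:
{"api": "arm_command", "payload": {"moves": [[-1,[-0.2,0.19,0],0],[-1,[-0.4,0.376,0],0],[-1,[-0.6,0.564,0],0],[-1,[-0.8,0.752,0],0],[-1,[-0.932,0.876,0],0],[-1,[-0.932,0.876,0],0],[-1,[-0.932,0.876,0],0]]}}

```text
time: 3.5
tool_pos: [0.5608, 0.1753, 0.2561]
tool_rot: [-0.0, 0.718, 0.696, -0.0]
contact_force: [0.6, 0.2, 0.2]
gripper_width: 0.0
grasp_force: 0.0
```

Call:
{"api": "arm_command", "payload": {"moves": [[-1,[0,0,0.25],0],[-1,[0,0,0.5],0],[-1,[0,0,0.75],0],[-1,[0,0,0.9],0],[-1,[0,0,0.96],0],[-1,[0,0,0.96],0],[-1,[0,0,0.96],0]]}}

```text
time: 4.08
tool_pos: [0.5603, 0.1773, 0.1133]
tool_rot: [0.0, 0.717, 0.697, 0.0]
contact_force: [-0.4, -0.8, -0.4]
gripper_width: -0.001
grasp_force: 0.0
```

Run:
```python
from h import *
s=manip.state(); print(s['tool_pos'],s['contact_force'])
a=grab('scene')['frame'][185:290,225:325]; b=grab('top')['frame'][115:215,165:285]
im=np.hstack([cv2.resize(a,(400,420),interpolation=cv2.INTER_CUBIC),cv2.resize(b,(400,420),interpolation=cv2.INTER_CUBIC)])
cv2.imwrite('pics/c2.png',im[...,::-1])
```

```text
[0.56034247 0.17729037 0.11333539] [-0.37573499 -0.76537147 -0.35642943]
```

View pics/c2.png

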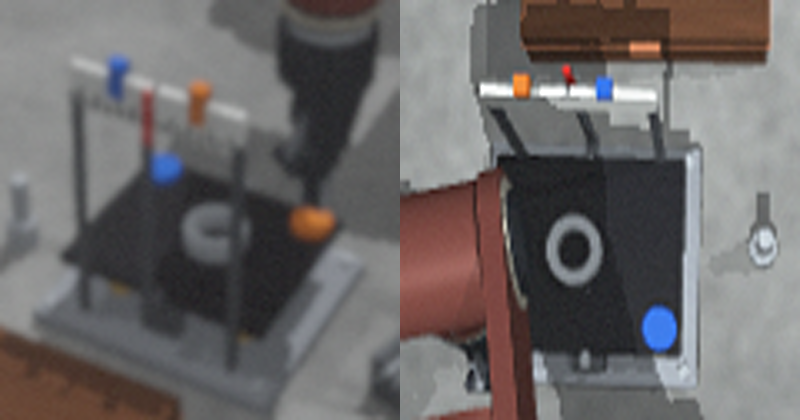

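The left half (scene) shows the shut fingertips just over the orange pad, with the red pointer end at crop (147,115), tabs at (119,78) and (200,103), all unobstructed. The right half (top) also shows the pointer and both tabs clear of the arm. I'll calibrate the pointer reading at level.

```bash
cat > meas.py <<'E'
from h import *
POSE=(.6128,.1025,-.030)
def ptr(th,low):
    c,s=np.cos(th),np.sin(th)
    return np.array([[.088+i*.003, L*s+j*.003*c, .06+L*c-j*.003*s] for i in (-1,1) for j in (-1,1) for L in (low,.2)])
def redc(p,n):
    box=dict(top=(190,126,240,142),scene=(238,196,284,226))[n]
    x0,y0,x1,y1=box; f=p['frame'][y0:y1,x0:x1].astype(float)
    w=f[...,0]-np.maximum(f[...,1],f[...,2])
    w[np.abs(f[...,1]-f[...,2])>35]=0   # drop orange
    m=(w>0.4*w.max()).astype(np.uint8); k,l,st,c=cv2.connectedComponentsWithStats(m)
    i=1+np.argmax([w[l==j].sum() for j in range(1,k)]); m=cv2.dilate((l==i).astype(np.uint8),np.ones((3,3)))
    w=np.clip(w-.15*w.max(),0,None)*m; yy,xx=np.mgrid[y0:y1,x0:x1]
    return np.array([(w*xx).sum(),(w*yy).sum()])/w.sum(), int((l==i).sum())
def theta(p,n):
    c,k=redc(p,n)
    s=least_squares(lambda q: cen(p,T(POSE,ptr(q[0]*.01,q[1]*.01)))-c,[1.,17.],diff_step=1e-3)
    return c,k,s.x*.01
def marky(p,n,col):
    yi=dict(o=.0353,b=-.03)[col]; e=proj(p,T(POSE,[[.075,yi,.262]]))[0]
    c=soft(p,e,col,4 if n=='top' else 6)
    s=least_squares(lambda q: [(cen(p,T(POSE,cube(q[0]*.01)))-c)[0]],[yi*100],diff_step=1e-3)
    return s.x[0]*.01
def report():
    for n in ('scene','top'):
        p=grab(n); c,k,x=theta(p,n)
        print(n,'red',np.round(c,2),k,'theta %.4f low %.3f tip_y %.4f'%(x[0],x[1],.2*np.sin(x[0])),'marks %.4f %.4f'%(marky(p,n,'o'),marky(p,n,'b')))
    s=manip.state(); print(s['time'],s['tool_pos'].round(4),s['contact_force'].round(1))
if __name__=='__main__': report()
E
python3 meas.py
```

```text
scene red [274.15 209.95] 44 theta 0.2036 low 0.220 tip_y 0.0404 marks 0.0358 -0.0294
top red [214.76 131.86] 6 theta 0.0066 low 0.176 tip_y 0.0013 marks 0.0357 -0.0297
4.2833 [0.5618 0.1769 0.1151] [ 0.3 -0.4  0.8]
```

```bash
sed -i "s/w\[np.abs.*/w[(f[...,1]-f[...,2])>0.22*(f[...,0]-f[...,2])]=0/" meas.py; python3 meas.py
```

```text
scene red [261.38 213.66] 39 theta 0.0138 low 0.158 tip_y 0.0028 marks 0.0358 -0.0294
top red [214.76 131.84] 6 theta 0.0065 low 0.176 tip_y 0.0013 marks 0.0357 -0.0297
4.3833 [0.5612 0.1766 0.1142] [ 0.2  0.3 -1.1]
```

Run:
```python
from meas import *
ys=np.arange(-.085,.0851,.0005)
for n in ('scene','top'):
    p=grab(n); g=p['frame'].astype(np.float32).mean(2)
    for lab,offs in (('topface',[(x,.255) for x in (.073,.075,.077)]),('farface',[(.078,z) for z in (.243,.247,.251)])):
        if n=='top' and lab=='farface': continue
        v=0
        for x,z in offs:
            uv=proj(p,T(POSE,np.c_[ys*0+x,ys,ys*0+z])).astype(np.float32)
            v=v+cv2.remap(g,uv[:,:1],uv[:,1:],cv2.INTER_LINEAR)[:,0]/3
        e=[]
        for s in (-1,1):
            m=(ys*s>.052); yy=ys[m]; vv=v[m]; 
            if s<0: yy,vv=yy[::-1],vv[::-1]
            hi=vv[:12].mean(); lo=vv[-12:].mean(); i=np.argmax(vv<(hi+lo)/2)
            e.append(yy[i]); print(n,lab,s,'hi %.0f lo %.0f edge %.4f'%(hi,lo,yy[i]))
        print('mid %.4f width %.4f'%(np.mean(e),e[1]-e[0]))
    if n=='scene': 
        a=p['frame'][192:232,235:300]; cv2.imwrite('pics/z3.png',cv2.resize(a,None,fx=12,fy=12,interpolation=cv2.INTER_NEAREST)[...,::-1])
```

```text
scene topface -1 hi 177 lo 149 edge -0.0675
scene topface 1 hi 173 lo 131 edge 0.0725
mid 0.0025 width 0.1400
scene farface -1 hi 135 lo 147 edge -0.0525
scene farface 1 hi 129 lo 98 edge 0.0755
mid 0.0115 width 0.1280
top topface -1 hi 233 lo 146 edge -0.0715
top topface 1 hi 221 lo 168 edge 0.0695
mid -0.0010 width 0.1410
```

View pics/z3.png

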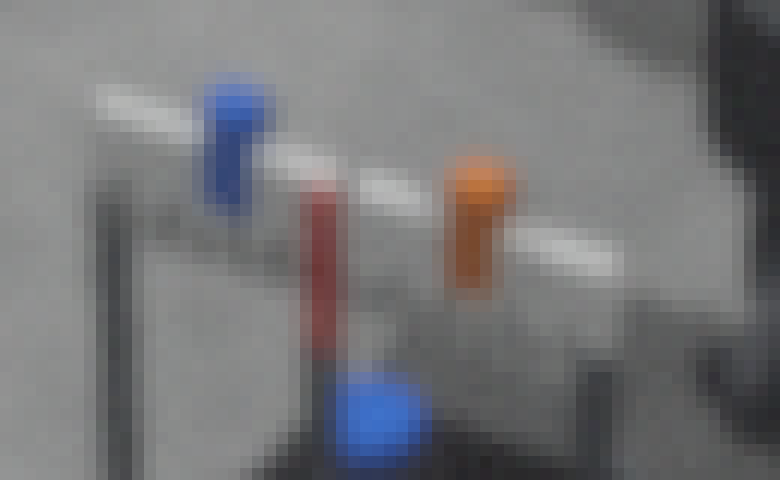

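The scene picture shows the blue tab at about px (254.6,201), the orange tab at (275,207) and the red pointer end at about (261.6,214). The board ends are at about (243,200) and (287,214). The pointer's level reading matches the board's middle in this camera, so I'll subtract those zero offsets (+2.8 mm scene, +1.3 mm top). That puts the marks at about +34.5 and -30.6 mm. Now a gentle first press.

Call:
{"api": "arm_command", "payload": {"moves": [[-1,[0,0,0.04],0],[-1,[0,0,0.08],0],[-1,[0,0,0.1],0],[-1,[0,0,0.12],0],[-1,[0,0,0.12],0],[-1,[0,0,0.12],0]]}}

```text
time: 4.98
tool_pos: [0.5599, 0.1766, 0.0942]
tool_rot: [-0.0, 0.718, 0.696, -0.0]
contact_force: [-2.0, 0.8, 2.2]
gripper_width: 0.001
grasp_force: 1.2
```

```bash
python3 meas.py
```

```text
scene red [264.4  214.71] 36 theta 0.0677 low 0.158 tip_y 0.0135 marks 0.0360 -0.0293
top red [211.08 131.84] 11 theta 0.0599 low 0.175 tip_y 0.0120 marks 0.0356 -0.0297
5.0833 [0.56   0.1764 0.0944] [-2.4  2.   2.2]
```

Call:
{"api": "arm_command", "payload": {"moves": [[-1,[0,0,0.01],0],[-1,[0,0,0.02],0],[-1,[0,0,0.03],0],[-1,[0,0,0.038],0],[-1,[0,0,0.038],0],[-1,[0,0,0.038],0]]}}

```text
time: 5.58
tool_pos: [0.5603, 0.1769, 0.0891]
tool_rot: [-0.0, 0.718, 0.696, 0.0]
contact_force: [-3.6, 3.3, 5.8]
gripper_width: 0.004
grasp_force: 3.0
```

```bash
python3 meas.py
```

```text
scene red [268.96 215.45] 37 theta 0.1453 low 0.167 tip_y 0.0290 marks 0.0339 -0.0294
top red [205.48 131.76] 11 theta 0.1405 low 0.176 tip_y 0.0280 marks 0.0345 -0.0297
5.6833 [0.5603 0.1769 0.0891] [-3.   2.7  5.8]
```

Call:
{"api": "arm_command", "payload": {"moves": [[-1,[0,0,0.006],0],[-1,[0,0,0.012],0],[-1,[0,0,0.0165],0],[-1,[0,0,0.0165],0]]}}

```text
time: 6.02
tool_pos: [0.5603, 0.177, 0.0868]
tool_rot: [-0.0, 0.718, 0.696, 0.0]
contact_force: [-3.3, 2.5, 5.9]
gripper_width: 0.0
grasp_force: 3.7
```

```bash
sed -i 's/def report():/def report(save=None):/; s/^    s=manip.state(); print/    if save: cv2.imwrite(save,np.hstack(V)[...,::-1])\n    s=manip.state(); print/; s/^    for n in (.scene.,.top.):/    V=[]\n&/; s/p=grab(n); c,k/p=grab(n); x0,y0=dict(scene=(240,194),top=(185,120))[n]; V.append(cv2.resize(p["frame"][y0:y0+40,x0:x0+50],(400,320),interpolation=cv2.INTER_NEAREST)); c,k/' meas.py; python3 -c "
import meas; meas.report('pics/o1.png')"
```

```text
scene red [271.02 215.85] 28 theta 0.1791 low 0.171 tip_y 0.0356 marks 0.0348 -0.0294
top red [203.87 131.91] 6 theta 0.1665 low 0.174 tip_y 0.0332 marks 0.0346 -0.0297
6.1167 [0.5603 0.177  0.0869] [-4.   3.2  7.1]
```

View pics/o1.png

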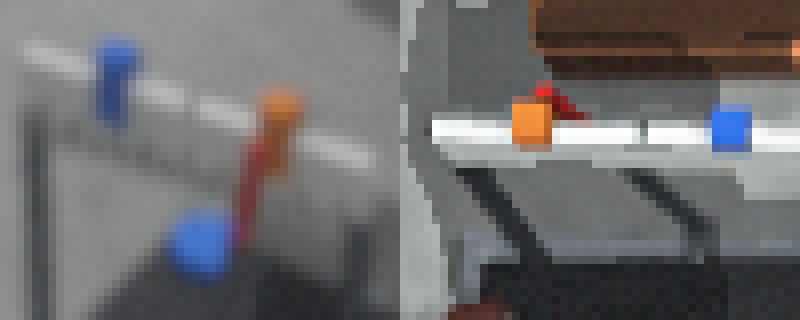

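The left half (scene) shows the red end meeting the orange tab's lower part at about (262,135). On the right (top) the red tip is at (545,90) and the tab's centre at (532,123). After parallax the pointer is about 2.4 mm short of the tab, so I'll take a small final step and hold.

Call:
{"api": "arm_command", "payload": {"moves": [[-1,[0,0,0.003],0],[-1,[0,0,0.006],0],[-1,[0,0,0.006],0]]}}

```text
time: 6.37
tool_pos: [0.5603, 0.177, 0.0861]
tool_rot: [-0.0, 0.718, 0.696, 0.0]
contact_force: [-3.3, 2.8, 7.4]
gripper_width: 0.003
grasp_force: 3.9
```

```bash
python3 -c "
import meas; meas.report('pics/o2.png')"
```

```text
scene red [271.57 216.33] 32 theta 0.1892 low 0.170 tip_y 0.0376 marks 0.0353 -0.0294
top red [201.87 130.99] 3 theta 0.1796 low 0.193 tip_y 0.0357 marks 0.0349 -0.0297
6.4667 [0.5603 0.1769 0.0861] [-3.7  2.9  6.5]
```

View pics/o2.png

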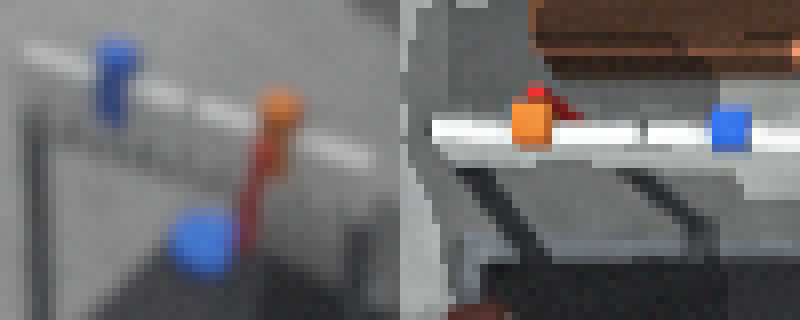

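The scene half now shows the red end at the tab, and in the top half the tip (537,90) is over the tab (532,123) within parallax. The readings are 34.4 to 34.8 against 34.5 mm. I'll hold about 1 s, then release slowly.

Call:
{"api": "arm_command", "payload": {"moves": [[-1,[0,0,0],0],[-1,[0,0,0],0],[-1,[0,0,0],0],[-1,[0,0,0],0],[-1,[0,0,0],0],[-1,[0,0,0],0],[-1,[0,0,0],0],[-1,[0,0,0],0],[-1,[0,0,0],0],[-1,[0,0,0],0],[-1,[0,0,0],0],[-1,[0,0,-0.02],0],[-1,[0,0,-0.04],0],[-1,[0,0,-0.06],0],[-1,[0,0,-0.08],0],[-1,[0,0,-0.1],0],[-1,[0,0,-0.13],0],[-1,[0,0,-0.2],0],[-1,[0,0,-0.3],0],[-1,[0,0,-0.3],0]]}}

```text
time: 8.13
tool_pos: [0.5623, 0.1766, 0.134]
tool_rot: [0.002, 0.718, 0.696, 0.002]
contact_force: [1.1, 0.2, 0.8]
gripper_width: 0.0
grasp_force: 0.0
```

```bash
python3 meas.py
```

```text
scene red [261.4  213.65] 41 theta 0.0141 low 0.158 tip_y 0.0028 marks 0.0357 -0.0294
top red [214.75 131.83] 6 theta 0.0065 low 0.177 tip_y 0.0013 marks 0.0360 -0.0297
8.2333 [0.5609 0.1764 0.1314] [ 0.4  0.4 -0.1]
```

Call:
{"api": "arm_command", "payload": {"moves": [[-1,[-0.2,0,0],0],[-1,[-0.45,0,0],0],[-1,[-0.7,0,0],0],[-1,[-0.9,0,0],0],[-1,[-0.96,0,0],0],[-1,[-0.96,0,0],0],[-1,[-0.96,0,0.1],0],[-1,[-0.96,0,0.12],0],[-1,[-0.96,0,0.12],0],[-1,[-0.96,0,0.12],0]]}}

```text
time: 9.07
tool_pos: [0.5555, 0.0335, 0.1117]
tool_rot: [-0.001, 0.717, 0.697, -0.0]
contact_force: [0.2, -0.6, -0.4]
gripper_width: 0.001
grasp_force: 0.0
```

Run:
```python
from meas import *
report()
a=grab('scene')['frame'][185:290,225:325]; b=grab('top')['frame'][115:215,165:285]
im=np.hstack([cv2.resize(a,(400,420),interpolation=cv2.INTER_CUBIC),cv2.resize(b,(400,420),interpolation=cv2.INTER_CUBIC)])
cv2.imwrite('pics/c3.png',im[...,::-1])
```

```text
scene red [261.45 213.88] 44 theta 0.0150 low 0.156 tip_y 0.0030 marks 0.0356 -0.0287
top red [214.75 131.89] 6 theta 0.0069 low 0.176 tip_y 0.0014 marks 0.0357 -0.0297
9.1667 [0.5561 0.0332 0.1126] [-0.8  0.2  0.2]
```

View pics/c3.png

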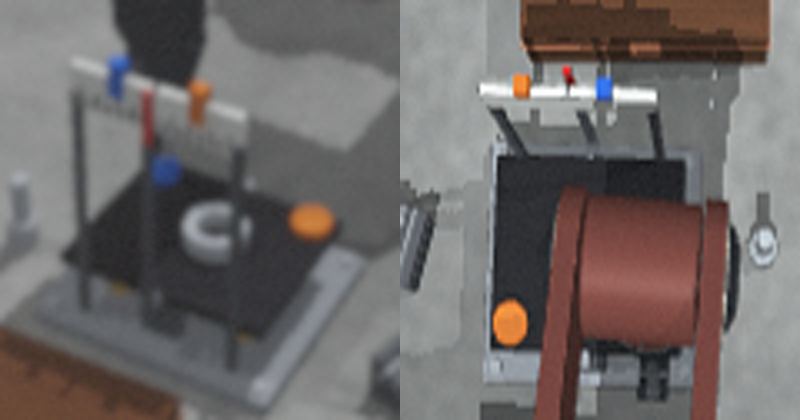

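The plate is level and the fingertips are over the blue pad, seen behind the board at crop (165,150). The tabs and pointer show clearly in both views.

Call:
{"api": "arm_command", "payload": {"moves": [[-1,[0,0,0.04],0],[-1,[0,0,0.08],0],[-1,[0,0,0.1],0],[-1,[0,0,0.12],0],[-1,[0,0,0.13],0],[-1,[0,0,0.14],0],[-1,[0,0,0.15],0],[-1,[0,0,0.15],0],[-1,[0,0,0.15],0]]}}

```text
time: 10.02
tool_pos: [0.5557, 0.0317, 0.0902]
tool_rot: [0.0, 0.718, 0.696, -0.001]
contact_force: [-2.5, -4.7, 5.7]
gripper_width: -0.001
grasp_force: 3.1
```

```bash
python3 meas.py
```

```text
scene red [254.72 212.58] 40 theta -0.1095 low 0.152 tip_y -0.0219 marks 0.0355 -0.0278
top red [223.67 131.75] 6 theta -0.1189 low 0.187 tip_y -0.0237 marks 0.0357 -0.0298
10.1167 [0.5557 0.0317 0.0902] [-3.6 -4.3  5.6]
```

Call:
{"api": "arm_command", "payload": {"moves": [[-1,[0,0,0.005],0],[-1,[0,0,0.01],0],[-1,[0,0,0.01],0]]}}

```text
time: 10.37
tool_pos: [0.5558, 0.0316, 0.0888]
tool_rot: [0.0, 0.718, 0.696, -0.001]
contact_force: [-3.6, -4.8, 6.8]
gripper_width: -0.001
grasp_force: 3.5
```

```bash
python3 -c "
import meas; meas.report('pics/b1.png')"
```

```text
scene red [253.55 212.51] 37 theta -0.1322 low 0.150 tip_y -0.0264 marks 0.0355 -0.0277
top red [225.33 131.52] 4 theta -0.1407 low 0.194 tip_y -0.0281 marks 0.0357 -0.0298
10.4667 [0.5557 0.0316 0.0889] [-3.5 -5.2  6.6]
```

View pics/b1.png

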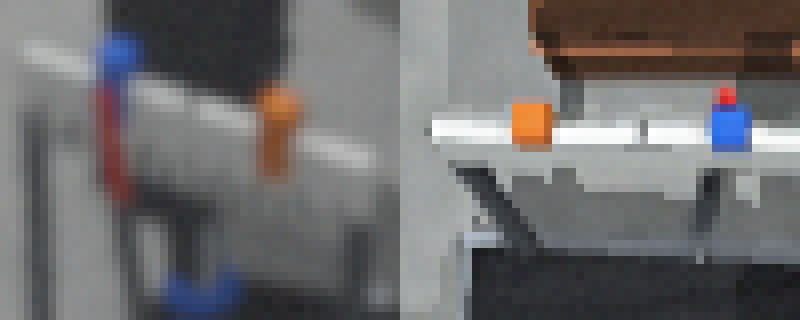

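The scene half shows the red end at the blue tab's lower part at about (106,90). In the top half the tip is at (727,95) and the tab's centre at (731,127), leaving about 1.5 mm to go. One fine step, then the hold.

Call:
{"api": "arm_command", "payload": {"moves": [[-1,[0,0,0.0036],0],[-1,[0,0,0.0036],0],[-1,[0,0,0.0036],0]]}}

```text
time: 10.72
tool_pos: [0.5557, 0.0316, 0.0884]
tool_rot: [0.0, 0.718, 0.696, -0.001]
contact_force: [-4.4, -4.9, 7.1]
gripper_width: -0.001
grasp_force: 3.7
```

```bash
python3 meas.py
```

```text
scene red [253.2  212.36] 37 theta -0.1386 low 0.151 tip_y -0.0276 marks 0.0355 -0.0277
top red [225.76 131.6 ] 5 theta -0.1467 low 0.193 tip_y -0.0292 marks 0.0357 -0.0298
10.8167 [0.5558 0.0316 0.0884] [-4.2 -4.   6.7]
```

Call:
{"api": "arm_command", "payload": {"moves": [[-1,[0,0,0],0],[-1,[0,0,0],0],[-1,[0,0,0],0],[-1,[0,0,0],0],[-1,[0,0,0],0],[-1,[0,0,0],0],[-1,[0,0,0],0],[-1,[0,0,0],0],[-1,[0,0,0],0],[-1,[0,0,0],0],[-1,[0,0,0],0],[-1,[0,0,-0.02],0],[-1,[0,0,-0.04],0],[-1,[0,0,-0.06],0],[-1,[0,0,-0.08],0],[-1,[0,0,-0.1],0],[-1,[0,0,-0.13],0],[-1,[0,0,-0.3],0],[-1,[0,0,-0.5],0],[-1,[0,0,-0.7],0]]}}

```text
time: 12.48
tool_pos: [0.5551, 0.0328, 0.1929]
tool_rot: [-0.001, 0.718, 0.696, -0.001]
contact_force: [1.0, 0.1, 1.0]
gripper_width: 0.002
grasp_force: 0.0
```

Call:
{"api": "arm_command", "payload": {"moves": [[-1,[0,0,-0.2],0],[-1,[0,0,-0.2],0],[-1,[0,0,-0.2],0],[-1,[0,0,-0.2],0],[-1,[0,0,-0.2],0],[-1,[0,0,-0.2],0]]}}

```text
time: 12.98
tool_pos: [0.5548, 0.0326, 0.2205]
tool_rot: [-0.001, 0.718, 0.696, -0.001]
contact_force: [0.1, -0.1, -0.1]
gripper_width: -0.001
grasp_force: 0.0
```

Run:
```python
from meas import *
report()
for n in ('scene','top'):
    p=grab(n); print(n,[(t,np.round(r[0]['extent'],0),round(r[0]['confidence'],2)) for t in ('setting_ring','v_block','plug_gauge') if (r:=manip.search_frame(p,t))])
```

```text
scene red [261.39 213.64] 41 theta 0.0140 low 0.158 tip_y 0.0028 marks 0.0360 -0.0297
top red [214.76 131.89] 6 theta 0.0068 low 0.175 tip_y 0.0014 marks 0.0357 -0.0298
13.0833 [0.5552 0.0325 0.2211] [-0.2  0.1  0.1]
scene [('v_block', array([314., 268., 342., 288.]), 0.64)]
top [('v_block', array([157., 166., 173., 184.]), 0.69), ('plug_gauge', array([271., 170., 278., 181.]), 0.51)]
```

The plate is back at its level reading, the tabs have not moved, and the arm is clear.

```bash
python3 -c "
from plant import manip; print(manip.job_done())"
```

```text
the job is handed in; nothing more can be done
None
```

Job handed in: I pressed the orange pad, then the blue, until the pointer was at its tab to within about 1 mm by camera, and held each about 1.3 s. The plate sprang back level both times, and the arm finished clear.

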